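# Tuck the junction-box cover under its lip

### The arm

A 7-joint arm with a two-finger parallel gripper is mounted at the origin on the work surface. World frame = base frame: x ahead of the robot, y to its left, z up, the work surface at z = 0. Lengths are in mm, angles in rad, forces in N, time in s.
With the tool pointing down it reaches from about 425 to 825 mm from the base axis. Payload 3.6 kg.
Tool frame: the origin (TCP) lies at the very end of the fingers, on their centre line; the grasp point (between the pads) lies grasp_offset behind it (grasp_offset is the distance from the TCP to the grasp point, in mm); z points along the fingers, y is the direction in which the jaws open and shut (so a half turn about z gives the same grasp; the last joint's range is limited). The gripper opens to 93 mm and grips with 3 to 60 N. Pads are 15 mm wide; open, the fingers measure 128 mm over their backs; the gripper's body (75 mm by 188 mm) begins 65 mm behind the grasp point.
Start: joints at [1.188, 0.615, -0.013, 1.423, 0.008, 1.103, -0.04], TCP at [226.431, -609.254, 218.64] pointing down, gripper open.
Joint ranges: [-3.12, 3.12], [-0.3, 2.06], [-1.34, 1.32], [0.26, 2.42], [-1.36, 4.5], [0.01, 1.98], [-2.84, 2.84]. Speed limits (rad/s): [2.79, 2.79, 3.14, 3.14, 3.14, 3.14, 3.14].

### API

Orientations are given as a rotation vector (axis times angle).
In Python, from cell import * gives the robot as it stands.
- The arm moves only by the tool servo_tool, never from a script. Its argument "steps" is text: rows parted by semicolons, each of 4 numbers parted by spaces: the shift along the tool's x, y, z in cm, then the turn about the tool's z in degrees. In form: tx ty tz twist; .... A call has exactly 10 rows; each row is the pose to reach, as a shift and turn from the pose measured when the call began, along the tool's axes at that moment; what a row does not reach only later rows make up. A row lasts 1/10 s, in which the tool goes at most 50 mm and 8.59 degrees, less where a joint would pass 70% of its speed; a pose out of reach is approached as far as the arm can. A call with a gripper value outside its range is refused whole. "grip" is the finger opening in cm, from 0 to 9.3, set as the call begins (left out, the last holds). The fingers move at their own pace and stop on an object; "force" is the grip in N (left out, the last holds). Time passes only in rows, so rows that repeat a pose let the fingers close, or fill a call up. It gives the time, the measured TCP pose, the force and the opening at its end, in the units of the state.
- get_obs(): the state, without advancing time (a new reading comes with each control period).
- get_image(name): name is "side" or "top"; returns the picture (420x560x3 uint8, blue, green, red); there is no depth.
- camera_params(name): a dict with "fx", "fy", "cx", "cy" (pixels), "k1" (the pictures are not rectified: a ray, as slopes to the right and down, at radius r is drawn at 1 + k1 r^2 times it, then the intrinsics apply), "rvec" (rotation vector, rad) and "tvec" (3), from world to camera coordinates, as OpenCV has them. Camera axes: x right, y down, z forward; pixel columns grow to the right and rows downward; lengths in mm; the calibration is good to about 2 mm. A picture is of the moment at which its call begins. camera_params takes no time and is no camera call.
- sign_off(): hands the job in, once; it reports no verdict.
Trained networks look in the newest picture that a camera, given by its name, has taken for a name from the list of things; names that differ only in an ending like _2 or _b are one class to them, and where a whole thing is asked for, a point or a joint stands for the part that bears it (a point fixed in the world has none). Each returns a list of dicts, best first, with "score" (0 to 1); they miss things now and then, are a little off and sometimes report something else, mostly with a low value. They report only what shows in the picture. A call takes as long as a camera call.
- boxes_of(camera, label): "box" ([left, top, width, height] in pixels, round what is visible of it).
- landmark_of(camera, label): "position" ([column, row] in pixels: a listed point, or the origin of a listed thing).
The state is a dict: "time_s": time; "joint_positions": joint angles; "qd": joint speeds; "joint_efforts": joint torques, N m; "eef_pos": TCP position; "eef_rot": TCP orientation; "ft_force": force on the tool from outside, world axes, zero at the start; "moment": the same for the moment, N m; "gripper_width": finger opening in mm.
Only numpy, scipy, OpenCV 4.12 (cv2) and the standard library are available. Lean on these libraries where they do the work, as an engineer would, in place of code of your own. Each camera call takes 0.05 s, during which the arm holds its last target. There are 200 camera calls.

### The job

The junction box fixed to the bench stands with its sprung, hinged cover open. Using only your fingertips, fold the cover over and press it down flat on the box, then push it along, away from its hinge, until its free edge is tucked fully home beneath the retaining lip, so that it stays shut once you let go. Press gently, do not lift or carry anything, and leave the loose parts standing around the box where they are.

Things in the scene. Friction and masses are not known exactly. Their poses are not given: they have to be found in the camera images.
- jbox: Grey junction box fixed to the bench, open on top, 146 mm (x) by 122 mm (y), rim 70 mm above the bench, on a 175 x 150 x 4 mm base plate; cable glands on its y sides reach 85 mm from the middle. Origin: centre of the underside, on the bench. z up, x from the hinge side to the lip side, roughly away from the robot (within 0.4 rad); the hinge runs along y.
- cover (a joint): Cover angle, rad: 0 = flat on the box (hard stop), 1.57 = upright, 1.95 = stop, leaning back. Opens upward and towards the hinge side (box -x). A spring of 0.09 N m/rad, slack at 1.75, with 0.045 N m friction, pushes it open: 1 to 2 N at the free edge holds it flat; let go untucked, it springs up again.
- carriage (a joint): How far hinge pin and cover have slid along slots to box +x, m: 0 to 0.016 (stop, fully home). Starts within 2 mm of 0, where the flat cover's edge clears the lip by 3 to 5 mm. About 4 N of friction; stays where left, can be pushed back. Pushed forward with the cover not flat, the edge meets the lip or lands on top of it.
- cover_hinge (a point): Where the hinge axis is with the carriage at 0: box frame (-60, 0, 72) mm; fixed to the box, does not slide with the carriage.
- cover_press (a point): Where to press: on the cover's outer face (top when shut), 68 mm from the hinge axis, mid width. A straight push rib, 8 mm thick, 70 mm long parallel to the hinge, stands 9 mm proud of this face, 84 to 92 mm from the hinge: a fingertip at the press point can push against it. Axes: x from hinge to free edge, z out of the outer face (up when shut).
- cover_edge (a point): Middle of the free edge of the cover: a flat aluminium plate 4 mm thick, 104 mm wide along the hinge, reaching 110 mm from the hinge axis, which lies in its mid-plane. Axes as cover_press.
- lip_edge (a point): Middle of the lower front edge of the fixed lip: box frame (55, 0, 79) mm. A steel ledge 80 mm wide, 5 mm thick, overhanging towards the hinge from an upright on the far wall; underside 79 mm, top 84 mm above the bench. The flat cover's top is at 74 mm. Fully home its edge is 11 mm under the lip, and the spring lifts it against the lip (about 0.04 rad).
- spool: Loose steel pipe spool with two end flanges, 64 mm across, 80 mm tall, 0.4 to 0.7 kg, beside or behind the box. Origin: centre of underside. Leave alone.
- gasket_flange: Loose steel ring flange lying flat, 80 mm across with a 40 mm hole, 14 mm high. Origin: centre of underside. Leave alone.
- spray_can: Loose white spray can, 52 mm across, 130 mm tall. Origin: centre of underside. Leave alone.
- carton: Loose small cardboard carton, 70 x 100 x 60 mm high, on the far side of the box. Origin: centre of underside. Leave alone.

How it is judged:
By the outcome, as a careful person would: the job done as asked, in the order asked, and still so for the second after the job is handed in, with the robot touching nothing.
It also fails if it takes over 42 s, if anything falls off the work surface, if the arm or the gripper's body presses on something with over 40 N, if the wrist force passes 120 N, or if a joint passes its speed limit or range.

## Working session

There is one attempt and no reset: what is moved stays moved. The work goes in short steps, Python scripts to look and compute and a tool call to move; the robot and the scene stay as the last step left them, time stands still between calls to the robot, and variables do not carry over. Pictures are saved under pics/ and viewed, about 8 in all and at most 12, crops included, and the job is handed in when it is done.

Besides the shell and the picture viewer there is one more tool, called after "Request:" as name(argument=value, ...) on one line, values as JSON. servo_tool: Moves the arm, as the interface text tells. Its arguments: {"type":"object","properties":{"steps":{"type":"string"},"grip":{"type":"number"},"force":{"type":"number"}},"required":["steps"]}

```bash
mkdir -p pics
cat > h.py <<'E'
from cell import *
import numpy as np, cv2
from scipy.spatial.transform import Rotation as R
from scipy.optimize import least_squares
def proj(n,P):
    c=camera_params(n); P=np.atleast_2d(P).astype(float)
    q=R.from_rotvec(np.ravel(c["rvec"])).apply(P)+np.ravel(c["tvec"])
    s=q[:,:2]/q[:,2:]; s=s*(1+c["k1"]*(s**2).sum(1,keepdims=True))
    return s*[c["fx"],c["fy"]]+[c["cx"],c["cy"]]
def tri(a,b):
    f=lambda P: np.r_[proj("top",P)[0]-a, proj("side",P)[0]-b]
    r=least_squares(f,[600,0,80],x_scale=100); return r.x, np.abs(r.fun).max()
E
python3 - <<'E'
from h import *
for n in ("top","side"):
    cv2.imwrite(f"pics/{n}0.png",get_image(n))
    c=camera_params(n); print(n,{k:np.round(np.ravel(v),3).tolist() for k,v in c.items()})
L={}
for l in ["jbox","cover_hinge","cover_press","cover_edge","lip_edge","spool","gasket_flange","spray_can","carton"]:
    for n in ("top","side"):
        r=landmark_of(n,l); L[l,n]=r[0]["position"] if r else None
        print(l,n,[(np.round(x["position"],1).tolist(),round(x["score"],2)) for x in r[:2]])
    if L[l,"top"] is not None and L[l,"side"] is not None: print("   ",*tri(L[l,"top"],L[l,"side"]))
o=get_obs();print(o["time_s"],o["eef_pos"],o["eef_rot"],o["gripper_width"],o["ft_force"])
E
```

```text
top {'fx': [493.991], 'fy': [493.991], 'cx': [278.144], 'cy': [208.406], 'k1': [-0.113], 'rvec': [2.182, -2.186, 0.082], 'tvec': [36.896, 665.723, 1162.271]}
side {'fx': [404.062], 'fy': [404.062], 'cx': [275.456], 'cy': [210.262], 'k1': [0.005], 'rvec': [0.22, -2.877, 1.067], 'tvec': [641.208, 124.698, 892.162]}
jbox top [([275.1, 228.4], 0.68)]
jbox side [([289.0, 246.9], 0.71)]
    [614.42911544  42.80484646   7.61718074] 1.6103027966074137
cover_hinge top [([273.1, 257.0], 0.67)]
cover_hinge side [([317.2, 231.1], 0.69)]
    [550.89555004  47.37129708  84.12312115] 0.010566105108182455
cover_press top [([276.3, 262.4], 0.63)]
cover_press side [([322.6, 213.9], 0.86), ([291.5, 249.7], 0.7)]
    [542.20359797  40.05116293 133.48230706] 0.8522193560632445
cover_edge top [([272.2, 265.8], 0.59)]
cover_edge side [([329.3, 200.1], 0.89)]
    [534.71084557  48.31421133 185.86195792] 0.24181165736723642
lip_edge top [([274.9, 206.8], 0.92)]
lip_edge side [([264.4, 221.7], 0.8)]
    [665.03661359  43.13540476  89.98709112] 0.18903714131184302
spool top [([337.2, 251.7], 0.56)]
spool side [([314.5, 201.4], 0.7), ([278.2, 319.0], 0.44)]
    [ 563.77939373 -107.70944568    5.71174211] 1.0288392202046452
gasket_flange top [([204.0, 235.8], 0.61)]
gasket_flange side []
spray_can top []
spray_can side [([262.4, 183.9], 0.71)]
carton top [([276.8, 164.5], 0.73)]
carton side [([219.8, 239.7], 0.63)]
    [776.60287165  38.67040036  -2.86612942] 0.1269715758926111
1.0 [ 226.44729289 -609.24993272  218.64157983] [-3.09193903e+00 -5.56013973e-01 -5.87102239e-05] 92.82636920873867 [ 0.8620587  -0.30028353  0.31907134]
```

```bash
python3 -c "
import cv2
for n,(r0,r1,c0,c1) in dict(top=(120,320,140,420),side=(130,330,150,430)).items():
    a=cv2.imread(f'pics/{n}0.png')[r0:r1,c0:c1]; cv2.imwrite(f'pics/{n}0c.png',cv2.resize(a,None,fx=2.8,fy=2.8,interpolation=2))
"
```

```text
(no output)
```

View pics/top0c.png

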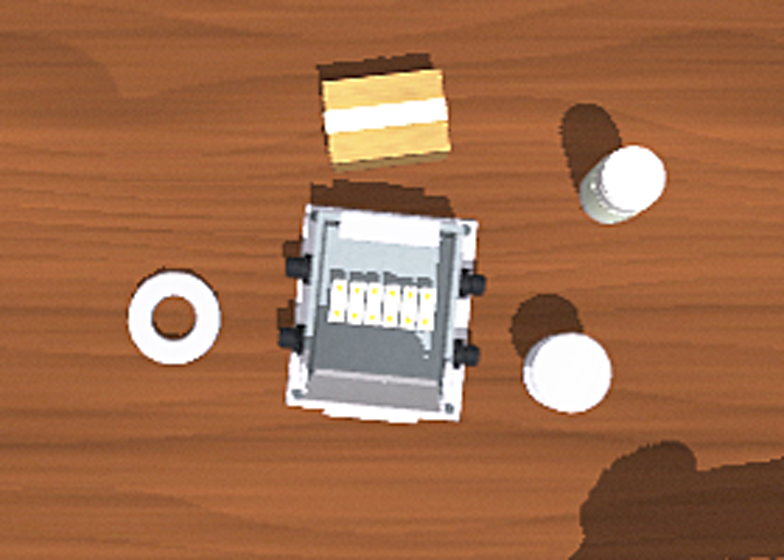

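View pics/side0c.png

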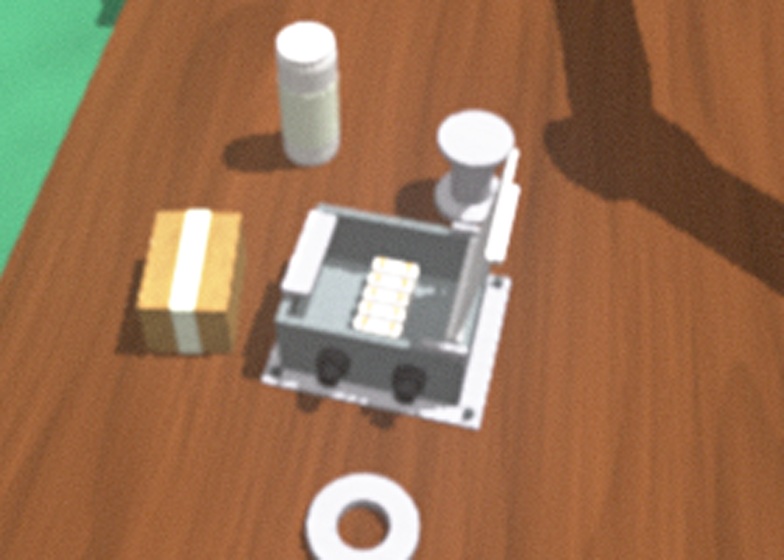

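The top view shows the box nearly aligned with world x (yaw about -0.085). Its base plate corners in the crop are (288,405), (459,421), (477,222) and (308,206). The cover is open at the bottom and leans towards the robot. The side view shows the cover upright at crop (490,240), with the spool on the -y side and the carton beyond the lip. The networks agree with both views. I'll fit the box pose next.

Run:
```python
from h import *
ct=np.array([[288,405],[459,421],[477,222],[308,206]])/2.8+[140,120]
cs=np.array([[263,380],[478,427],[510,277]])/2.8+[150,130]   # far+y, near+y, near-y plate corners
pl=np.array([[-87.5,75,4],[-87.5,-75,4],[87.5,-75,4],[87.5,75,4.]])
psd=np.array([[87.5,75,4],[-87.5,75,4],[-87.5,-75,4]])
def W(p,P): return R.from_euler("z",p[2]).apply(P)+[p[0],p[1],p[3]]
def cov(p,r,n): th,c=p[4],p[5]; return [-60+c+r*np.cos(th)-n*np.sin(th),0,72+r*np.sin(th)+n*np.cos(th)]
top=dict(lip=[274.9,206.8],h=[273.1,257],e=[272.2,265.8],p=[276.3,262.4]); side=dict(lip=[264.4,221.7],h=[317.2,231.1],e=[329.3,200.1],p=[322.6,213.9])
def f(p,full=False):
    pts=W(p,np.array([[55,0,79],[-60,0,72],cov(p,110,0),cov(p,68,2)]))
    k=["lip","h","e","p"]
    r=[proj("top",W(p,pl))-ct,proj("side",W(p,psd))-cs,proj("top",pts)-[top[i] for i in k],proj("side",pts)-[side[i] for i in k]]
    return r if full else np.r_[np.concatenate(r).ravel(),p[3]/3,p[5]/1]
r=least_squares(f,[614,43,-.085,0,1.7,1],loss="soft_l1",x_scale=[1,1,.01,1,.01,1])
p=r.x; print(np.round(p,3)); [print(np.round(x,1).tolist()) for x in f(p,True)]
print(W(p,np.array([[-60,0,72],[55,0,79],cov(p,110,0)])).round(1))
import cell; print([x for x in dir(cell) if 'grasp' in x.lower()])
```

```text
[ 6.10614e+02  3.97480e+01 -9.10000e-02  1.48000e+00  1.71200e+00
  2.46000e-01]
[[-0.4, 0.1], [0.1, -0.1], [-0.1, -0.6], [-0.8, -0.3]]
[[-0.6, -0.1], [0.5, -0.4], [0.0, -0.3]]
[[3.7, -0.0], [1.0, -0.1], [0.8, -0.3], [-2.9, 0.5]]
[[0.8, -0.2], [-0.2, 2.3], [-0.8, 0.5], [2.1, 0.3]]
[[550.9  45.2  73.5]
 [665.4  34.7  80.5]
 [535.7  46.6 182.4]]
['grasp_offset']
```

Request:
servo_tool(steps="2 -2.2 0 1; 5 -5.4 0 3; 8.5 -9.2 0 6; 12 -13 0 9; 15.5 -16.8 0 12; 19 -20.6 0 15; 22.5 -24.4 0 18; 26 -28.2 0 21; 29.5 -32 0 24; 32 -34.8 0 25.6", grip=0)

```text
time_s: 2.0
eef_pos: [406.0, -169.7, 219.1]
eef_rot: [3.138, -0.145, 0.002]
ft_force: [0.6, -0.4, -0.6]
gripper_width: 17.3
```

```bash
cat >> h.py <<'E'
B=np.array([610.6,39.7]); YAW=-.091
def tobox(P): return R.from_euler("z",-YAW).apply(np.array(P)-[B[0],B[1],0])
def st():
    o=get_obs(); T=R.from_rotvec(o["eef_rot"]).as_matrix()
    print("t %.2f"%o["time_s"],"world",np.round(o["eef_pos"],1),"box",tobox(o["eef_pos"]).round(1),"yaw %.3f"%np.arctan2(T[1,0],T[0,0]),"z",T[:,2].round(3),"F",np.round(o["ft_force"],2),"w %.1f"%o["gripper_width"]); return o,T
def go(x,y,z):
    o,T=st(); w=R.from_euler("z",YAW).apply([x,y,z])+[B[0],B[1],0]; print("cm",(T.T@(w-o["eef_pos"])/10).round(2),"twist",round(np.degrees(np.arctan2(T[1,0],T[0,0])-YAW),2))
E
python3 -c "
from h import *
go(-115,0,215); print(grasp_offset)"
```

```text
t 2.00 world [ 406.  -169.7  219.1] box [-184.8 -227.1  219.1] yaw -0.093 z [ 0.001 -0.    -1.   ] F [ 0.62 -0.4  -0.63] w 17.3
cm [  6.94 -22.72   0.42] twist -0.09
18.8
```

Request:
servo_tool(steps="1 -3.5 0.4 0; 2.3 -7.7 0.4 0; 3.6 -12 0.4 0; 4.9 -16.2 0.4 0; 6 -20 0.4 0; 6.7 -22 0.4 0; 6.9 -22.7 2 0; 6.9 -22.7 4.5 0; 6.9 -22.7 6.8 0; 6.9 -22.7 7.4 0")

```text
time_s: 3.0
eef_pos: [494.2, 49.8, 143.3]
eef_rot: [3.137, -0.145, -0.005]
ft_force: [0.3, -0.2, -0.5]
gripper_width: 0.3
```

```bash
python3 -c "
from h import *
o,T=st()
# TCP path: front corner (TCP+7.5 x) at radius 70 on face (n=2)
for th in [1.9,1.75,1.6,1.4,1.2,1.0,.8,.6,.45,.3,.2,.1,.05,0]:
    w=R.from_euler('z',YAW).apply([-60+70*np.cos(th)-2*np.sin(th)-7.5,0,72+70*np.sin(th)+2*np.cos(th)])+[B[0],B[1],0]
    print(th,(T.T@(w-o['eef_pos'])/10).round(2))
cv2.imwrite('pics/s1.png',cv2.resize(get_image('side')[130:330,150:430],None,fx=2.8,fy=2.8))
"
```

```text
t 3.00 world [494.2  49.8 143.3] box [-116.9   -0.5  143.3] yaw -0.092 z [-0.003 -0.001 -1.   ] F [ 0.33 -0.15 -0.46] w 0.3
1.9 [ 2.49 -0.05  0.56]
1.75 [ 3.49 -0.05  0.27]
1.6 [ 4.53 -0.05  0.12]
1.4 [ 5.93 -0.06  0.18]
1.2 [ 7.29 -0.06  0.51]
1.0 [ 8.55 -0.06  1.1 ]
0.8 [ 9.68 -0.06  1.94]
0.6 [10.61 -0.06  2.98]
0.45 [11.16 -0.07  3.87]
0.3 [11.58 -0.07  4.83]
0.2 [11.77 -0.07  5.51]
0.1 [11.9  -0.07  6.2 ]
0.05 [11.94 -0.07  6.54]
0 [11.96 -0.07  6.89]
```

View pics/s1.png

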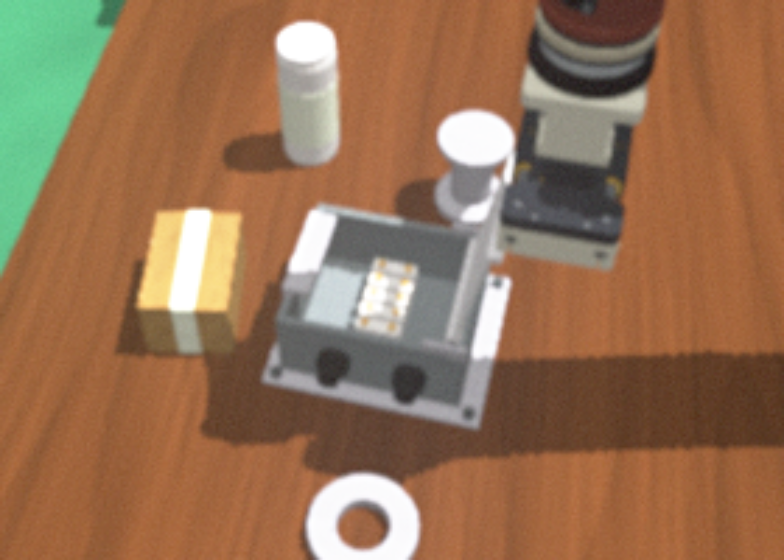

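The gripper is behind the cover at crop (565,200), clear of the spool. I'll start folding.

Request:
servo_tool(steps="1.2 0 0.2 0; 2.4 0 0.2 0; 3.4 0 0.2 0; 4.2 0 0.2 0; 5 0 0.2 0; 5.8 0 0.2 0; 6.6 0 0.3 0; 7.3 0 0.5 0; 7.9 0 0.8 0; 8.5 0 1.1 0")

```text
time_s: 4.05
eef_pos: [579.5, 42.0, 132.0]
eef_rot: [3.137, -0.145, -0.004]
ft_force: [-0.9, -0.7, 1.0]
gripper_width: 0.7
```

```bash
python3 -c "
from h import *
o,T=st()
for th in [.9,.8,.7,.6,.5,.4,.3,.2,.1,0]:
    w=R.from_euler('z',YAW).apply([-60+70*np.cos(th)-2*np.sin(th)-7.5,0,72+70*np.sin(th)+2*np.cos(th)])+[B[0],B[1],0]
    print(th,(T.T@(w-o['eef_pos'])/10).round(2))
cv2.imwrite('pics/s2.png',cv2.resize(get_image('side')[130:330,150:430],None,fx=2.8,fy=2.8))
"
```

```text
t 4.05 world [579.5  42.  132. ] box [-31.2  -0.6 132. ] yaw -0.092 z [-0.003 -0.001 -1.   ] F [-0.92 -0.7   1.02] w 0.7
0.9 [ 0.56 -0.06  0.39]
0.8 [ 1.1  -0.06  0.84]
0.7 [ 1.59 -0.06  1.33]
0.6 [ 2.04 -0.06  1.88]
0.5 [ 2.42 -0.06  2.46]
0.4 [ 2.74 -0.07  3.08]
0.3 [ 3.   -0.07  3.73]
0.2 [ 3.2  -0.07  4.41]
0.1 [ 3.32 -0.07  5.09]
0 [ 3.38 -0.07  5.79]
```

View pics/s2.png

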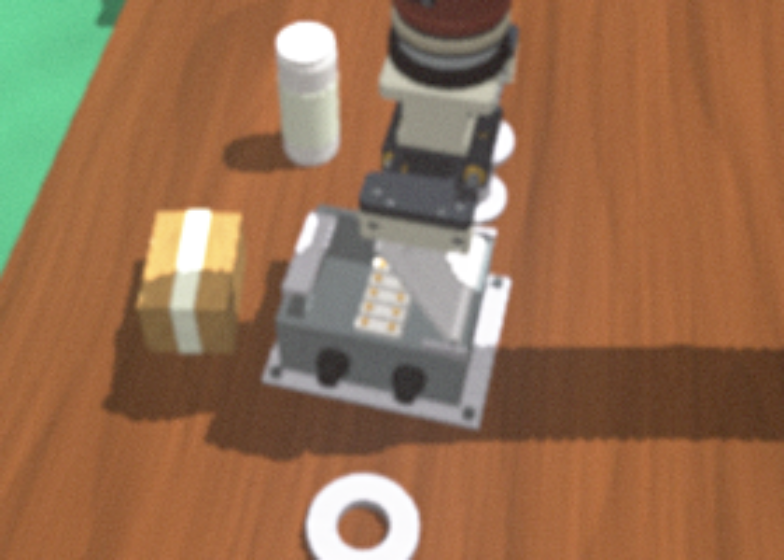

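The cover follows the fingertips: it leans forward at about 1 rad, with its edge near crop (380,245). The contact force is about 1.5 N. I'll keep going.

Request:
servo_tool(steps="0.6 0 0.4 0; 1.1 0 0.8 0; 1.6 0 1.3 0; 2.0 0 1.9 0; 2.4 0 2.5 0; 2.7 0 3.1 0; 2.9 0 3.7 0; 3.0 0 4.3 0; 3.1 0 4.8 0; 3.1 0 5.2 0")

```text
time_s: 5.1
eef_pos: [611.9, 38.9, 79.3]
eef_rot: [3.137, -0.146, -0.0]
ft_force: [1.1, -0.7, 2.7]
gripper_width: 0.3
```

```bash
python3 -c "
from h import *
go(0,0,74)
cv2.imwrite('pics/s3.png',cv2.resize(get_image('side')[130:330,150:430],None,fx=2.8,fy=2.8))
"
```

```text
t 5.10 world [611.9  38.9  79.3] box [ 1.3 -0.7 79.3] yaw -0.093 z [-0.    -0.001 -1.   ] F [ 1.14 -0.65  2.7 ] w 0.3
cm [-0.13 -0.07  0.53] twist -0.1
```

View pics/s3.png

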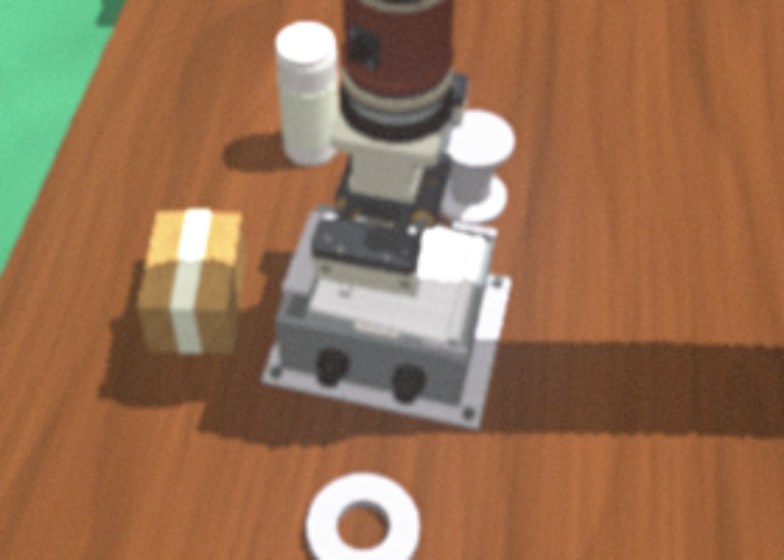

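The cover is nearly flat, with its edge near crop (310,300) just short of the lip. I'll press it flat gently.

Request:
servo_tool(steps="0 0 0.1 0; 0 0 0.2 0; 0 0 0.3 0; 0 0 0.4 0; 0 0 0.45 0; 0 0 0.5 0; 0 0 0.55 0; 0 0 0.6 0; 0 0 0.6 0; 0 0 0.6 0")

```text
time_s: 6.15
eef_pos: [611.5, 38.9, 73.9]
eef_rot: [3.137, -0.146, -0.002]
ft_force: [-0.9, -0.3, 8.2]
gripper_width: 0.6
```

```bash
python3 -c "
from h import *
go(32.5,0,74)"
```

```text
t 6.15 world [611.5  38.9  73.9] box [ 0.9 -0.7 73.9] yaw -0.093 z [-0.001 -0.001 -1.   ] F [-0.85 -0.33  8.16] w 0.6
cm [ 3.16 -0.07 -0.01] twist -0.1
```

The cover is on its hard stop: z is 73.9 mm at 8 N. Now I'll slide it while still pressing.

Request:
servo_tool(steps="0.2 0 0.05 0; 0.4 0 0.05 0; 0.6 0 0.05 0; 0.8 0 0.05 0; 1.0 0 0.05 0; 1.2 0 0.05 0; 1.4 0 0.05 0; 1.6 0 0.05 0; 1.8 0 0.05 0; 2.0 0 0.05 0")

```text
time_s: 7.15
eef_pos: [626.0, 37.6, 73.6]
eef_rot: [3.137, -0.145, -0.021]
ft_force: [-9.5, 0.5, 12.3]
gripper_width: 0.6
```

```bash
python3 -c "
from h import *
go(32.5,0,74)
cv2.imwrite('pics/s4.png',cv2.resize(get_image('side')[180:300,220:360],None,fx=5,fy=5))
"
```

```text
t 7.15 world [626.   37.6  73.6] box [15.6 -0.7 73.6] yaw -0.092 z [-0.013 -0.001 -1.   ] F [-9.49  0.49 12.33] w 0.6
cm [ 1.69 -0.07 -0.06] twist -0.08
```

View pics/s4.png

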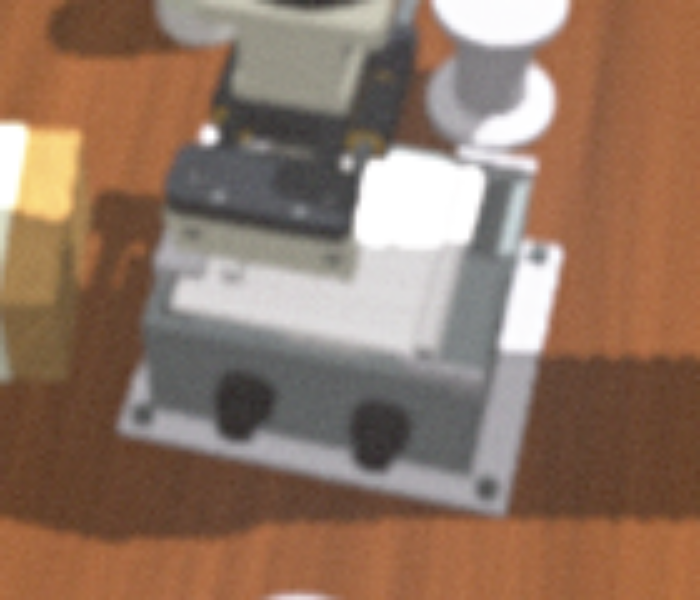

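The cover is sliding: a gap has opened at its hinge side near crop (480,280), and the gripper hides the edge. I'll push on with slightly less down-force.

Request:
servo_tool(steps="0.5 0 0 0; 0.7 0 0 0; 0.9 0 0 0; 1.1 0 0 0; 1.3 0 0 0; 1.4 0 0 0; 1.5 0 0 0; 1.6 0 0 0; 1.7 0 0 0; 1.8 0 0 0")

```text
time_s: 8.2
eef_pos: [638.2, 36.6, 73.5]
eef_rot: [3.136, -0.144, -0.041]
ft_force: [-7.9, 0.3, 11.6]
gripper_width: 0.4
```

```bash
python3 -c "
from h import *
go(32.5,0,74)
cv2.imwrite('pics/s5.png',cv2.resize(get_image('side')[180:300,220:360],None,fx=5,fy=5))
"
```

```text
t 8.20 world [638.2  36.6  73.5] box [27.8 -0.6 73.5] yaw -0.092 z [-0.026 -0.001 -1.   ] F [-7.85  0.34 11.57] w 0.4
cm [ 0.47 -0.06 -0.07] twist -0.05
```

View pics/s5.png

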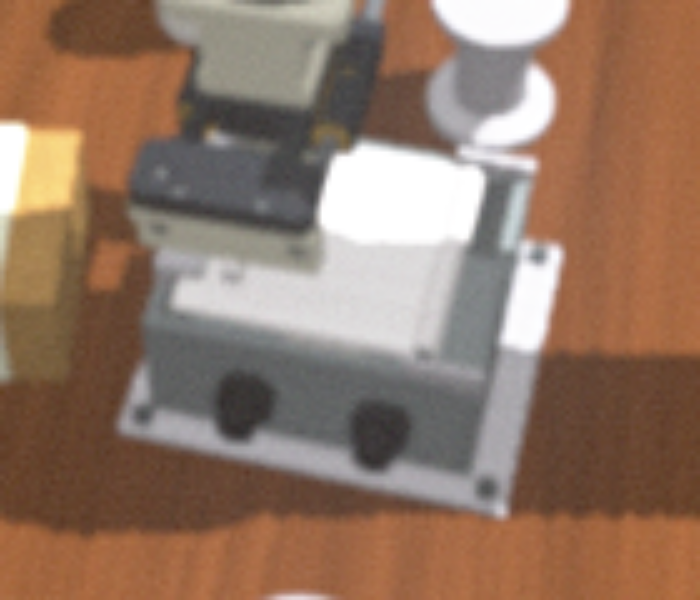

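Between these two pictures the cover did not move (edge at crop (175,295) in both), so it may already be home with the tips sliding on it. I'll push against the rib to confirm.

Request:
servo_tool(steps="0.5 0 -0.03 0; 0.6 0 -0.03 0; 0.7 0 -0.03 0; 0.8 0 -0.03 0; 0.9 0 -0.03 0; 1.0 0 -0.03 0; 1.1 0 -0.03 0; 1.2 0 -0.03 0; 1.3 0 -0.03 0; 1.3 0 -0.03 0")

```text
time_s: 9.25
eef_pos: [642.8, 36.3, 73.2]
eef_rot: [3.135, -0.143, -0.072]
ft_force: [-12.8, 0.6, 14.1]
gripper_width: 0.7
```

```bash
python3 -c "
from h import *
go(32.5,0,74)"
```

```text
t 9.25 world [642.8  36.3  73.2] box [32.4 -0.5 73.2] yaw -0.091 z [-0.046 -0.    -0.999] F [-12.83   0.57  14.13] w 0.7
cm [ 0.01 -0.04 -0.08] twist -0.02
```

The tip stalled at box x = 32.4 mm, and I predicted 32.5 for fully home. One firmer push will confirm it.

Request:
servo_tool(steps="0.6 0 -0.05 0; 0.8 0 -0.07 0; 0.9 0 -0.08 0; 1.0 0 -0.08 0; 1.1 0 -0.08 0; 1.2 0 -0.08 0; 1.3 0 -0.08 0; 1.4 0 -0.08 0; 1.4 0 -0.08 0; 1.4 0 -0.08 0")

```text
time_s: 10.25
eef_pos: [642.9, 36.3, 72.8]
eef_rot: [3.132, -0.141, -0.122]
ft_force: [-18.9, 0.1, 19.4]
gripper_width: 0.6
```

```bash
python3 -c "
from h import *
go(32.5,0,140)"
```

```text
t 10.25 world [642.9  36.3  72.8] box [32.5 -0.4 72.8] yaw -0.091 z [-0.078 -0.    -0.997] F [-18.86   0.15  19.38] w 0.6
cm [-0.52  0.01 -6.7 ] twist 0.03
```

It doesn't move under 19 N, so the carriage is against its stop. I'll relax and lift straight up.

Request:
servo_tool(steps="0 0 -0.05 0; -0.02 0 -0.3 0; -0.05 0 -0.7 0; -0.1 0 -1.3 0; -0.2 0 -2.2 0; -0.3 0 -3.5 0; -0.45 0 -5.5 0; -0.7 0 -8 0; -0.9 0 -10.5 0; -1 0 -12 0")

```text
time_s: 11.25
eef_pos: [643.5, 37.4, 196.6]
eef_rot: [3.133, -0.142, -0.114]
ft_force: [-0.4, -0.8, 0.3]
gripper_width: 0.4
```

Request:
servo_tool(steps="-2 0 -1 0; -5 0 -2 0; -8 0 -2 0; -11 0 -2 0; -13 0 -2 0; -14 0 -2 0; -14 0 -2 0; -14 0 -2 0; -14 0 -2 0; -14 0 -2 0")

```text
time_s: 12.25
eef_pos: [506.7, 49.8, 226.4]
eef_rot: [3.133, -0.142, -0.114]
ft_force: [-0.4, -0.0, -0.4]
gripper_width: 0.5
```

```bash
python3 -c "
from h import *
st()
a=get_image('side')[180:300,220:360]; b=get_image('top')[180:270,220:340]
for n in ('cover_edge','cover_press','cover_hinge','lip_edge'):
  A=landmark_of('top',n);S=landmark_of('side',n)
  if S: print(n,S[0]['position'],A and tobox(tri(A[0]['position'],S[0]['position'])[0]).round(1))
th=.04
for c in (0,8,16): print(c,proj('side',R.from_euler('z',YAW).apply([[-60+c+r*np.cos(th),y,72+r*np.sin(th)+2] for r,y in((110,0),(110,52),(68,0),(0,52))])+[*B,0]).round(1).tolist())
cv2.imwrite('pics/s6.png',np.vstack([cv2.resize(a,(400,343)),cv2.resize(b,(400,300))])[:600] if 0 else np.hstack([cv2.resize(a,(400,343)),cv2.resize(b,(400,343))]))
"
```

```text
t 12.25 world [506.7  49.8 226.4] box [-104.4    0.6  226.4] yaw -0.091 z [-0.073  0.    -0.997] F [-0.42 -0.02 -0.4 ] w 0.5
cover_edge [260.6, 218.0] [62.  -0.1 89.9]
cover_press [281.2, 221.6] [18.9  1.7 92.6]
cover_hinge [314.9, 231.7] [-57.8   7.2  87.4]
lip_edge [265.8, 222.5] [56.2  8.6 87.4]
0 [[267.5, 222.5], [261.2, 241.2], [286.2, 226.5], [312.5, 252.6]]
8 [[264.0, 221.8], [257.5, 240.4], [282.6, 225.9], [308.7, 251.9]]
16 [[260.5, 221.2], [253.8, 239.7], [279.1, 225.2], [304.9, 251.1]]
```

View pics/s6.png

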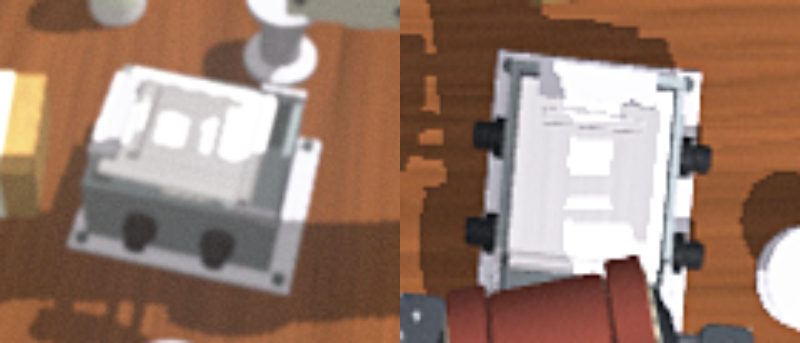

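With the arm clear, the cover stays shut. Its +y free corner shows at about side pixel (254,238), against (253.8,239.7) predicted for a carriage at 16 mm. The loose parts look undisturbed. I'll hand it in.

```bash
python3 -c "
from h import *
print(sign_off())"
```

```text
the job is handed in; nothing more can be done
None
```

The cover is shut and tucked fully home under the lip, and it stayed shut after the arm backed away. I handed the job in at about 13 s.

With closed fingertips I folded the cover over and pressed it onto its stop; the tip read z = 73.9 mm at 8 N. I then slid it along, pushing on the rib until it stalled, and lifted straight off.

**Checks that agreed:**
- **Fully home:** the tip stalled at box x = 32.5 mm, as predicted for the end of the slide. It did not move when I raised the push to 19 N.
- **Stays shut:** in the last picture the free corner lies within about 2 pixels of where a fully slid cover should show. The networks' `cover_edge` column (260.6) also matches, with 260.5 predicted.
- **Forces and loose parts:** the wrist force peaked at about 27 N, with about 19 N of that downwards. That was in the final confirming push, so it was firmer than the rest. I never touched the loose parts, and the ones visible in the final crops (carton, spool, spray can) had not moved.

**Checks that disagreed:**
- **Heights:** the networks' two-view heights came out 10 to 18 mm too high, so I relied on the fit to the base plate and the contact readings.
- **Press point:** the final `cover_press` position (box x 19 mm) suggests about 11 to 12 mm of slide instead of 16. I took that as network error, because the stall position and the corner position both point to fully home.

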